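Find the centrifuge's hidden release notch by touch and press the lid ajar

TASK

The centrifuge's lid release is a plate sunk in a notch somewhere along the white front sill. Rest a fingertip on the sill's end cap, left or right, slide it along the top of the sill until it drops into the notch, then press the plate in the notch fully down so that the lid lifts ajar, and finish while still holding the plate down. Do not touch the lid itself, and leave the tube rack, bottle and jar where they stand, without lifting or pushing them.

Things in the scene. Friction and masses are not known exactly. Their poses are not given: they have to be found in the camera images.
- centrifuge: White benchtop centrifuge, fixed to the bench, 420 mm deep (x), 500 wide (y). Origin on the bench under the centre of its round bowl; own -x is its front (towards the robot), y to the robot's left, z up. Flat deck 85 mm above the bench; the bowl (radius 160 mm) with the smoky lid on it rises to 146 mm. The sill runs along its front edge.
- sill: White front sill: straight level bar 500 mm long (own y, to the left), 50 deep (own x, -25 to +25), top 130 mm above the bench, with a wall 8 mm thick and as high behind it. Origin: middle of its top face, half-way between the caps. Between the caps (y -130 to +130 mm) it has one notch, a gap across it 60 mm wide in y, centred anywhere from y = -60 to +60 mm. Nothing else interrupts it.
- cap_left: The sill's fixed left end cap (the robot's left), the same white plastic, 120 mm long (y), 51 mm deep (x), top face 130.5 mm above the bench, so 0.5 mm higher than the sill next to it. Origin: middle of its top face; it covers the sill's y from +130 to +250 mm.
- cap_right: The sill's fixed right end cap, as the left one; it covers the sill's y from -250 to -130 mm. Origin: middle of its top face.
- plate (a joint): How far the white release plate that fills the notch's floor is pressed, in m: 0 up (top 14 mm below the sill's top), 0.010 fully down. Moves straight down; springs back when let go. Takes about 4 to 10 N, as it lifts the lid through a linkage. The notch is open above and to the front.
- lid_front (a point): Point on the top of the smoky round lid (radius 158 mm, hinged at the back of the centrifuge), at the middle of its front edge, 58 mm behind the sill's middle line. Its z is 142 mm with the lid closed; the plate's linkage lifts it about 2.6 mm per mm of plate, 26 mm with the plate fully down.
- rack_mid (a point): Bystander: white tube rack 60 by 150 mm, 98 mm high with its red-capped tubes, standing on the bench in front of the sill. Point on its middle axis 40 mm above the bench.
- flask_mid (a point): Bystander: small bottle, diameter 54 mm, 110 mm high, standing on the bench in front of the sill. Point at its centre.
- jar_mid (a point): Bystander: small jar, diameter 42 mm, 45 mm high, standing on the centrifuge's deck at its front left, behind the sill. Point at its centre.

How it is judged:
By the outcome, as a careful person would: the job done as asked, in the order asked, and still so for the second after the job is handed in, while the arm keeps its last pose, push and grip.
It also fails if it takes over 54 s, if anything falls off the work surface, if the arm or the gripper's body presses on something with over 40 N, if the wrist force passes 120 N, or if a joint passes its speed limit or range.

ROBOT

A 6-joint arm with a two-finger parallel gripper is mounted at the origin on the work surface. World frame = base frame: x ahead of the robot, y to its left, z up, the work surface at z = 0. Lengths are in m, angles in rad, forces in N, time in s.
With the tool pointing down it reaches from about 0.375 to 0.9 m from the base axis. Payload 3.1 kg.
Tool frame: the origin (TCP) lies midway between the tips of the shut fingers; the grasp point (between the pads) lies 19 mm behind it (manip.hold_point_z is the distance from the TCP to the grasp point, in m); x points along the fingers, y is the direction in which the jaws open and shut, and the axes are right-handed (so a half turn about x gives the same grasp; the last joint's range is limited). The gripper opens to 85 mm and grips with 20 to 120 N. Pads are 22 mm wide; open, the fingers measure 114 mm over their backs; the gripper's body (76 mm by 85 mm) begins 54 mm behind the grasp point. The pads swing forward as they close: fully open they stand 13 mm farther back than shut.
Start: joints at [-1.409, 0.527, 1.433, -0, 1.181, -0.178], TCP at [0.209, -0.589, 0.231] pointing down, gripper open.
Joint ranges: [-3.08, 3.08], [-0.75, 2.2], [0.22, 2.44], [-1.43, 4.57], [0, 2.65], [-2.85, 2.85]. Speed limits (rad/s): [2.79, 2.79, 3.14, 3.14, 3.14, 3.14].

INTERFACE

Orientations are given as a unit quaternion [x, y, z, w].
In Python, from station import manip, snapshot gives the robot as it stands.
- The arm moves only by the shell command python3 -m crank 'ROWS' [FORCE]. ROWS is JSON, a list of rows, each a list of 5 numbers: the finger opening in m, from 0 to 0.0854, then the shift along the tool's x, y, z in m, then the turn about the tool's x in rad. In form: [[grip, tx, ty, tz, yaw], ...]. A call has 1 to 5 rows; each row shifts and turns the commanded pose from where the row before left it, along the tool's axes as they then stand; what a row does not reach is not made up. A row lasts 1/10 s, in which the tool goes at most 50 mm and 8.59 degrees, less where a joint would pass 70% of its speed; a pose out of reach is approached as far as the arm can. A call is refused whole if a number of a shift passes 0.05 or a number of a turn 0.15, either way. A call with a gripper value outside its range is refused whole. The fingers move at their own pace and stop on an object; FORCE is the grip in N (left out, the last holds). Time passes only in rows, so rows that do not move let the fingers close. It gives the time, the measured TCP pose, the force and the opening at its end, in the units of the state.
- manip.sense(): the state, without advancing time (a new reading comes with each control period).
- snapshot(name): name is "scene" or "top" or "wrist"; returns a dict with "image" (400x640x3 uint8, blue, green, red), "range_z" (400x640 float32, m along the optical axis (not along the pixel's ray), 0 where there is no reading), "vertical_fov" (degrees; the focal length in pixels is half the picture's height over the tangent of half this angle, whatever the lens; pixels are square), "cx", "cy" (the principal point, pixels), "extrinsics" (4x4, takes a point from world to camera coordinates); the wrist camera has in their place "T_tool_cam" (4x4, takes a point from camera to tool coordinates, whose origin is the TCP and whose axes are the tool frame's). Camera axes: x right, y up, looking along -z (the intrinsics and any distortion apply to the point x, -y, -z); pixel columns grow to the right and rows downward; lengths in m; the calibration is good to about 2 mm. A picture is of the moment at which its call begins: read the wrist's pose just before it.
- manip.sign_off(): hands the job in, once; it reports no verdict.
The state is a dict: "t": time; "q": joint angles; "qd": joint speeds; "tau": joint torques, N m; "tcp_pos": TCP position; "tool_rot": TCP orientation; "force": force on the tool from outside, world axes, zero at the start; "ft_torque": the same for the moment, N m; "finger_gap": opening from 0.0 (shut) to 1.0 (fully open).
Only numpy, scipy, OpenCV 4.12 (cv2) and the standard library are available. Lean on these libraries where they do the work, as an engineer would, in place of code of your own. Each camera call takes 0.05 s, during which the arm holds its last target.

## Working session

There is one attempt and no reset: what is moved stays moved. The work goes in short steps, Python scripts to look and compute and a shell command to move; the robot and the scene stay as the last step left them, time stands still between calls to the robot, and variables do not carry over. Pictures are saved under pics/ and viewed, and the job is handed in when it is done.

```bash
ls; mkdir -p pics
cat > h.py <<'E'
import numpy as np,cv2
from station import manip,snapshot
def K(s):
    f=200/np.tan(np.radians(s["vertical_fov"])/2); return f,s["cx"],s["cy"]
def world(s,u,v,z=None,T=None):
    """pixel -> world by depth, or ray onto plane z"""
    f,cx,cy=K(s); E=np.linalg.inv(s["extrinsics"]) if T is None else T
    d=np.array([(u-cx)/f,-(v-cy)/f,-1.0]); R,o=E[:3,:3],E[:3,3]
    if z is None: return o+R@d*s["range_z"][int(round(v)),int(round(u))]
    w=R@d; return o+w*(z-o[2])/w[2]
E
python3 - <<'E'
from h import *
print(manip.sense())
for n in("scene","top","wrist"):
    s=snapshot(n); cv2.imwrite(f"pics/{n}0.png",s["image"]); print(n,{k:v for k,v in s.items() if k not in("image","range_z")})
    np.savez(f"{n}0.npz",**s)
E
```

```text
pics
{'t': 0.0, 'q': array([-1.40847107e+00,  5.28471201e-01,  1.43392053e+00,  2.18717355e-05,
        1.18139127e+00, -1.78494404e-01]), 'qd': array([ 3.66987829e-04,  8.06660078e-04,  5.52167867e-04,  2.07210794e-04,
       -4.81281707e-04, -2.09226964e-05]), 'tau': array([-6.46915601e-05, -4.42349625e+01, -1.78022951e+01, -3.29827399e-04,
        8.43297603e-03, -8.33946245e-09]), 'tcp_pos': array([ 0.20883046, -0.58831288,  0.23032473]), 'tool_rot': array([ 0.69687808,  0.12068694, -0.69685126,  0.1191383 ]), 'force': array([ 0.29649494, -0.41100816,  0.47421985]), 'ft_torque': array([-0.01022246, -0.03521398, -0.00634581]), 'finger_gap': 1.000722328148196}
scene {'vertical_fov': 46.51649379875754, 'cx': 320.6109304098816, 'cy': 207.10633658056562, 'extrinsics': array([[ 1.14472302e-01,  9.93426313e-01,  5.02566714e-04,
        -8.31241711e-02],
       [-7.44500952e-01,  8.54537197e-02,  6.62129892e-01,
         3.35139137e-01],
       [ 6.57734311e-01, -7.61696946e-02,  7.49388920e-01,
        -1.50658409e+00],
       [ 0.00000000e+00,  0.00000000e+00,  0.00000000e+00,
         1.00000000e+00]])}
top {'vertical_fov': 48.80603773564096, 'cx': 321.34121803487835, 'cy': 195.52998903509507, 'extrinsics': array([[-0.00122841, -0.99993296, -0.01151347,  0.02330035],
       [ 0.99595027, -0.00225839,  0.08987743, -0.54399951],
       [-0.08989741, -0.01135644,  0.99588628, -0.97294898],
       [ 0.        ,  0.        ,  0.        ,  1.        ]])}
wrist {'vertical_fov': 60.235428868152205, 'cx': 319.57056793900733, 'cy': 204.10070703489336, 'T_tool_cam': array([[-1.37494107e-03,  3.06295346e-01, -9.51935539e-01,
        -1.45207297e-01],
       [ 9.99998436e-01,  1.48030378e-03, -9.68057939e-04,
         1.49025281e-03],
       [ 1.11264214e-03, -9.51935381e-01, -3.06296902e-01,
        -8.01142376e-02],
       [ 0.00000000e+00,  0.00000000e+00,  0.00000000e+00,
         1.00000000e+00]])}
```

View pics/top0.png

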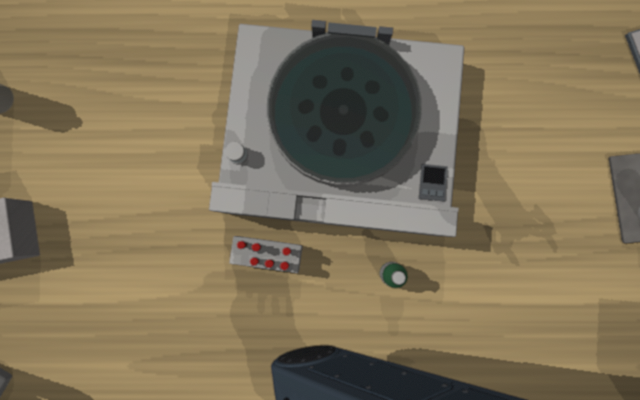

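View pics/scene0.png

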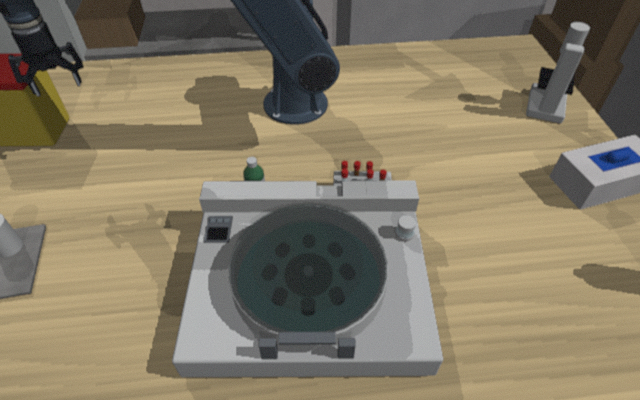

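View pics/wrist0.png

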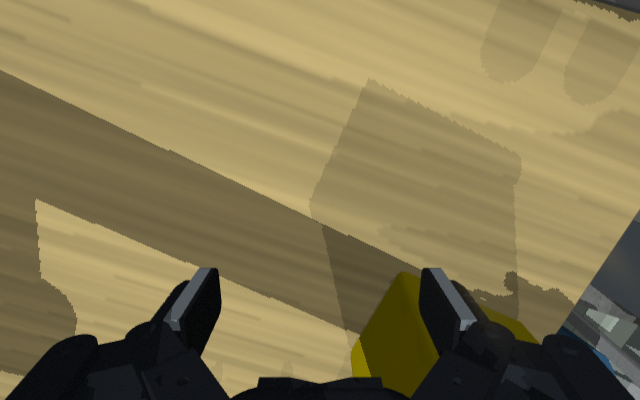

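Run:
```python
from h import *
s=dict(np.load("top0.npz"))
im=s["image"][170:290,195:475]; cv2.imwrite("pics/topz.png",cv2.resize(im,None,fx=2.8,fy=2.8,interpolation=cv2.INTER_NEAREST))
H=np.zeros((400,640,3))
for v in range(400):
    for u in range(640): H[v,u]=world(s,u,v)
np.save("H.npy",H)
# sill: height 0.12-0.14
z=H[...,2]
for u in range(212,460,8):
    col=z[185:240,u]; k=np.where((col>.12)&(col<.138))[0]+185
    if len(k): print(u,k.min(),k.max(),np.round(H[k.min(),u],3),np.round(H[k.max(),u],3))
print(np.round(z[195:225,311],3));
```

```text
212 185 210 [0.557 0.243 0.13 ] [0.506 0.242 0.13 ]
220 185 211 [0.556 0.227 0.13 ] [0.504 0.226 0.129]
228 185 212 [0.556 0.211 0.13 ] [0.502 0.21  0.13 ]
236 185 213 [0.556 0.194 0.131] [0.5   0.194 0.128]
244 185 213 [0.556 0.178 0.13 ] [0.499 0.177 0.134]
252 186 214 [0.554 0.162 0.13 ] [0.497 0.161 0.131]
260 187 215 [0.552 0.146 0.13 ] [0.495 0.145 0.132]
268 188 216 [0.55  0.129 0.131] [0.493 0.129 0.13 ]
276 189 217 [0.548 0.113 0.131] [0.491 0.113 0.128]
284 190 218 [0.546 0.097 0.131] [0.489 0.097 0.123]
292 190 217 [0.546 0.081 0.13 ] [0.491 0.08  0.133]
300 191 202 [0.544 0.064 0.133] [0.522 0.065 0.12 ]
308 192 196 [0.542 0.048 0.132] [0.534 0.048 0.122]
316 193 196 [0.54  0.032 0.131] [0.533 0.032 0.131]
324 194 222 [0.538 0.016 0.128] [0.481 0.016 0.13 ]
332 195 223 [ 0.535 -0.     0.133] [ 0.479 -0.     0.132]
340 195 223 [ 0.536 -0.017  0.13 ] [ 0.479 -0.016  0.129]
348 196 224 [ 0.533 -0.033  0.13 ] [ 0.477 -0.032  0.129]
356 197 225 [ 0.531 -0.049  0.132] [ 0.475 -0.048  0.129]
364 198 226 [ 0.529 -0.065  0.13 ] [ 0.473 -0.064  0.13 ]
372 200 227 [ 0.525 -0.081  0.132] [ 0.471 -0.08   0.131]
380 200 228 [ 0.525 -0.097  0.134] [ 0.469 -0.097  0.127]
388 201 229 [ 0.523 -0.113  0.13 ] [ 0.467 -0.112  0.13 ]
396 201 229 [ 0.523 -0.129  0.131] [ 0.467 -0.129  0.129]
404 202 231 [ 0.521 -0.145  0.133] [ 0.463 -0.145  0.127]
412 203 231 [ 0.519 -0.161  0.131] [ 0.463 -0.16   0.131]
420 204 232 [ 0.517 -0.177  0.131] [ 0.461 -0.177  0.129]
428 205 233 [ 0.515 -0.194  0.128] [ 0.459 -0.193  0.128]
436 206 234 [ 0.513 -0.209  0.131] [ 0.457 -0.208  0.13 ]
444 206 235 [ 0.513 -0.226  0.13 ] [ 0.455 -0.225  0.128]
452 207 236 [ 0.511 -0.241  0.132] [ 0.453 -0.24   0.128]
[0.134 0.127 0.102 0.117 0.12  0.116 0.118 0.116 0.116 0.113 0.117 0.117
 0.115 0.115 0.115 0.12  0.117 0.116 0.113 0.119 0.115 0.118 0.115 0.118
 0.118 0.112 0.081 0.036 0.003 0.001]
```

View pics/topz.png

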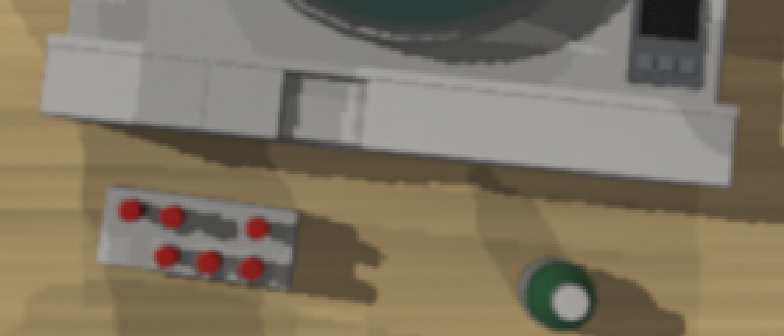

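```bash
cat >> h.py <<'E'
from scipy.spatial.transform import Rotation as Ro
def sill():
    s=dict(np.load("top0.npz")); H=np.load("H.npy"); z=H[...,2]; P=[]
    for u in list(range(216,290,2))+list(range(330,455,2)):
        col=z[185:245,u]; k=np.where(col>.12)[0]; P.append(world(s,u,k.max()+185+.5,.13)[:2])
    vx,vy,x0,y0=cv2.fitLine(np.array(P,np.float32),cv2.DIST_HUBER,0,.01,.01).ravel()
    if vy<0: vx,vy=-vx,-vy
    Y=np.array([vx,vy]); X=np.array([vy,-vx]); p0=np.array([x0,y0])
    r=np.array([((p-p0)@X) for p in P]); 
    return X,Y,p0,r
E
python3 - <<'E'
from h import *
X,Y,p0,r=sill(); print("Y",Y,"yaw",np.degrees(np.arctan2(-Y[0],Y[1])),"res",r.std())
s=dict(np.load("top0.npz")); H=np.load("H.npy")
# ends and notch edges along mid line of sill
ts=np.arange(-.3,.3,.0005); f,cx,cy=K(s)
def pix(p):
    c=s["extrinsics"]@np.r_[p,1]; return cx+f*c[0]/-c[2], cy-f*c[1]/-c[2]
g=cv2.cvtColor(s["image"],cv2.COLOR_BGR2GRAY).astype(np.float32)
zs=[];gs=[]
for t in ts:
    u,v=pix(np.r_[p0+.022*X+t*Y,.13]); zs.append(H[int(round(v)),int(round(u)),2]); 
zs=np.array(zs); ok=zs>.123
e=ts[1:][np.diff(ok.astype(int))!=0]; print("edges t",e)
t0=(e[0]+e[-1])/2; O=p0+.0255*X+t0*Y
print("sill origin",O,"edges own",e-t0)
for n,y in(("capL",.18),("start",.165),("notchC",None)):
    if y is None: y=(e[1]+e[-2])/2-t0
    print(n,y,O+y*Y)
Rm=Ro.from_quat(manip.sense()["tool_rot"]).as_matrix(); print(Rm.round(3))
# jar, bottle, rack heights
for n,(u,v) in dict(jar=(233,152),bottle=(396,276),rack=(265,254)).items():
    print(n,world(s,u,v).round(3))
E
```

```text
Y [0.10780403 0.99417216] yaw -6.1887426 res 0.004819373569106955
edges t [-0.23    0.036   0.095   0.2705]
sill origin [ 0.50394548 -0.00097189] edges own [-0.25025  0.01575  0.07475  0.25025]
capL 0.18 [0.52335021 0.17797911]
start 0.165 [0.52173315 0.16306652]
notchC 0.04525000000000007 [0.50882361 0.0440144 ]
[[-0.     0.334 -0.942]
 [ 0.002 -0.942 -0.334]
 [-1.    -0.002 -0.   ]]
jar [0.624 0.201 0.132]
bottle [ 0.372 -0.13   0.112]
rack [0.414 0.144 0.055]
```

```bash
python3 -m crank '[[0,-0.01,0,0,0.15],[0,-0.01,0,0,0.15],[0,-0.005,0,0,0.149],[0,0,-0.039,-0.0115,0],[0,0,-0.039,-0.0115,0]]' 40; for i in 1; do :; done; python3 -m crank '[[0,0,-0.039,-0.0115,0],[0,0,-0.039,-0.0115,0],[0,0,-0.039,-0.0115,0],[0,0,-0.039,-0.0115,0],[0,0,-0.039,-0.0115,0]]'
```

```text
t: 0.65
tcp_pos: [0.24, -0.5137, 0.2559]
tool_rot: [0.706, -0.039, -0.706, -0.039]
force: [0.8, 0.9, -0.2]
finger_gap: 0.14
t: 1.15
tcp_pos: [0.3187, -0.3246, 0.2562]
tool_rot: [0.706, -0.038, -0.706, -0.039]
force: [0.9, -0.8, -0.5]
finger_gap: 0.001
```

```bash
python3 -m crank '[[0,0,-0.039,-0.0115,0],[0,0,-0.039,-0.0115,0],[0,0,-0.039,-0.0115,0],[0,0,-0.039,-0.0115,0],[0,0,-0.039,-0.0115,0]]'; python3 -m crank '[[0,0,-0.039,-0.0115,0],[0,0,-0.039,-0.0115,0],[0,0,-0.039,-0.0115,0],[0,0,-0.039,-0.0115,0],[0,0,-0.039,-0.0115,0]]'
cat > st.py <<'E'
from h import *
O=np.array([.50395,-.00097]);Y=np.array([.1078,.9942]);X=np.array([.9942,-.1078])
def st():
    m=manip.sense(); p=m["tcp_pos"]; d=p[:2]-O; R=Ro.from_quat(m["tool_rot"]).as_matrix()
    print("t",round(m["t"],2),"tcp",p.round(4),"own x %.4f y %.4f"%(d@X,d@Y),"F",m["force"].round(1),"gap",round(float(m["finger_gap"]),3))
    return m,R
if __name__=="__main__":
    m,R=st(); t=O+.165*Y; D=R.T@(np.r_[t,.130]-m["tcp_pos"]); print("to start, tool axes",D.round(4)); print(R.round(3)); print(m["q"].round(2))
E
python3 st.py
```

```text
t: 1.65
tcp_pos: [0.3969, -0.137, 0.2563]
tool_rot: [0.706, -0.038, -0.706, -0.038]
force: [0.7, -0.7, 0.3]
finger_gap: 0.001
t: 2.15
tcp_pos: [0.4751, 0.0507, 0.2563]
tool_rot: [-0.706, 0.038, 0.706, 0.038]
force: [1.1, -0.6, 1.1]
finger_gap: -0.002
t 2.15 tcp [0.4751 0.0507 0.2563] own x -0.0342 y 0.0483 F [ 1.1 -0.6  1.1] gap -0.002
to start, tool axes [ 0.1262 -0.1167 -0.0342]
[[-0.    -0.108 -0.994]
 [-0.    -0.994  0.108]
 [-1.     0.     0.   ]]
[-0.13  0.3   1.76 -0.    1.09  1.55]
```

```bash
python3 -m crank '[[0,0,-0.039,-0.0105,0],[0,0,-0.039,-0.0105,0],[0,0,-0.0387,-0.0105,0],[0,0.03,0,0,0],[0,0.03,0,0,0]]'; python3 st.py
python3 - <<'E'
from h import *
m=manip.sense(); s=snapshot("wrist"); cv2.imwrite("pics/wrist1.png",s["image"])
T=np.eye(4);T[:3,:3]=Ro.from_quat(m["tool_rot"]).as_matrix();T[:3,3]=m["tcp_pos"]; np.savez("wrist1.npz",TT=T@s["T_tool_cam"],**s)
s=snapshot("top"); cv2.imwrite("pics/top1.png",s["image"])
E
```

```text
t: 2.65
tcp_pos: [0.5197, 0.1633, 0.1962]
tool_rot: [0.707, -0.037, -0.705, -0.037]
force: [0.4, 0.8, -0.8]
finger_gap: -0.006
t 2.65 tcp [0.5197 0.1633 0.1962] own x -0.0020 y 0.1650 F [ 0.4  0.8 -0.8] gap -0.006
to start, tool axes [ 0.0662  0.     -0.0018]
[[ 0.003 -0.105 -0.994]
 [ 0.    -0.994  0.105]
 [-1.    -0.001 -0.003]]
[0.1  0.46 1.67 0.   1.   1.78]
```

View pics/wrist1.png

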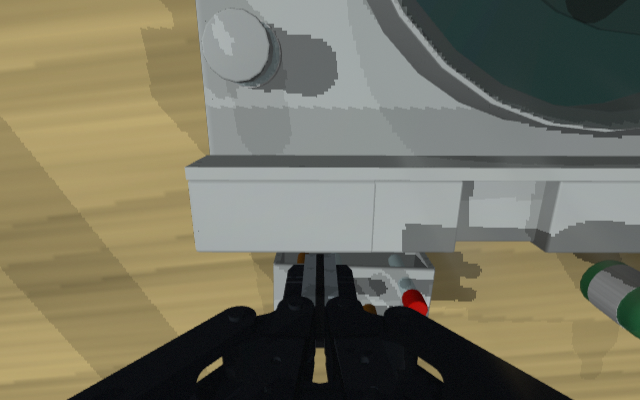

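View pics/top1.png

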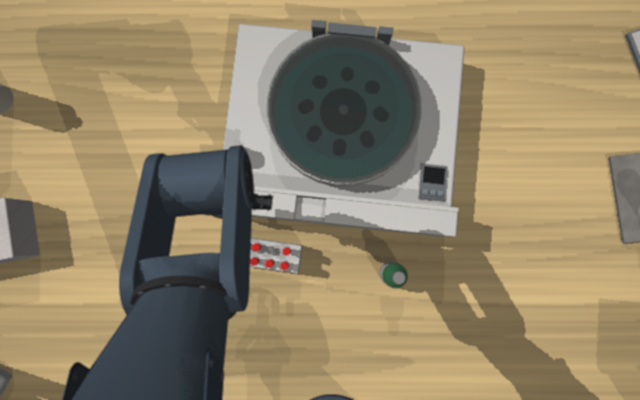

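The wrist view shows the closed fingers at about (320,270), not yet on the sill. The left cap spans columns 190–375, with its seam at u≈375. The notch runs from u≈462 to 550, and the jar at (238,45) is well clear. I'll check the wrist camera against the top-view fit.

Run:
```python
from st import *
s=dict(np.load("wrist1.npz")); T=s["TT"]
for n,u,v in(("frontL",196,250),("front2",400,250),("capfront seam",373,250),("seam back",375,181),("cap L end",189,181),("wall top back",400,156),("notchL",462,181),("notchR",557,181)):
    p=world(s,u,v,.13,T); d=p[:2]-O; print(n,"own",(d@X).round(4),(d@Y).round(4))
```

```text
frontL own -0.0216 0.2472
front2 own -0.0214 0.1101
capfront seam own -0.0214 0.1282
seam back own 0.0263 0.1293
cap L end own 0.0261 0.2466
wall top back own 0.0421 0.1147
notchL own 0.0263 0.0744
notchR own 0.0264 0.0145
```

```bash
python3 -m crank '[[0,0.025,0,0,0],[0,0.02,0,0,0],[0,0.01,0,0,0],[0,0.004,0,0,0],[0,0,0,0,0]]'; python3 -m crank '[[0,0.002,0,0,0],[0,0.001,0,0,0],[0,0.001,0,0,0],[0,0,0,0,0]]'; python3 st.py
```

```text
t: 3.25
tcp_pos: [0.5192, 0.1615, 0.1378]
tool_rot: [0.706, -0.038, -0.706, -0.038]
force: [0.2, -0.2, -0.0]
finger_gap: 0.0
t: 3.65
tcp_pos: [0.5189, 0.1616, 0.1335]
tool_rot: [0.706, -0.038, -0.706, -0.038]
force: [-0.1, 0.0, -0.9]
finger_gap: -0.002
t 3.65 tcp [0.5189 0.1616 0.1335] own x -0.0027 y 0.1633 F [-0.1  0.  -0.9] gap -0.002
to start, tool axes [ 0.0035 -0.0017 -0.0027]
[[ 0.    -0.108 -0.994]
 [ 0.    -0.994  0.108]
 [-1.    -0.    -0.   ]]
[0.1  0.56 1.73 0.   0.86 1.78]
```

```bash
python3 -m crank '[[0,0.001,0,0,0],[0,0.001,0,0,0],[0,0,0,0,0]]'; python3 -m crank '[[0,0.001,0,0,0],[0,0,0,0,0]]';python3 -m crank '[[0,0.0005,0,0,0],[0,0,0,0,0]]'
```

```text
t: 3.95
tcp_pos: [0.5187, 0.1616, 0.1312]
tool_rot: [-0.706, 0.038, 0.706, 0.038]
force: [-0.1, 0.5, -0.5]
finger_gap: -0.001
t: 4.15
tcp_pos: [0.5189, 0.1616, 0.1306]
tool_rot: [0.706, -0.038, -0.706, -0.038]
force: [-0.4, -0.8, 3.6]
finger_gap: 0.0
t: 4.35
tcp_pos: [0.5189, 0.1616, 0.1306]
tool_rot: [0.706, -0.038, -0.706, -0.038]
force: [-0.8, 0.2, 5.4]
finger_gap: -0.002
```

```bash
python3 -m crank '[[0,0.0005,0,0,0],[0,0,0.002,0,0],[0,0,0.004,0,0],[0,0,0.005,0,0],[0,0,0.005,0,0]]'; python3 -m crank '[[0,0,0.005,0,0],[0,0,0.005,0,0],[0,0,0.005,0,0]]'; python3 st.py
```

```text
t: 4.85
tcp_pos: [0.5187, 0.147, 0.1306]
tool_rot: [0.708, -0.038, -0.705, -0.04]
force: [0.5, 3.8, 5.6]
finger_gap: 0.001
t: 5.15
tcp_pos: [0.5172, 0.1319, 0.1306]
tool_rot: [0.708, -0.038, -0.704, -0.04]
force: [0.5, 4.8, 6.0]
finger_gap: 0.004
t 5.15 tcp [0.5172 0.1319 0.1306] own x -0.0012 y 0.1336 F [0.5 4.8 6. ] gap 0.004
to start, tool axes [ 0.0007 -0.0315 -0.0011]
[[ 0.005 -0.109 -0.994]
 [ 0.002 -0.994  0.109]
 [-1.    -0.003 -0.004]]
[0.04 0.55 1.76 0.   0.83 1.72]
```

```bash
python3 -m crank '[[0,0,0.004,0,0],[0,0,0.004,0,0],[0,0,0.004,0,0]]'; python3 -m crank '[[0,0,0.004,0,0],[0,0.0003,0.004,0,0],[0,0,0.004,0,0]]';python3 st.py
```

```text
t: 5.45
tcp_pos: [0.5156, 0.1197, 0.1303]
tool_rot: [0.707, -0.038, -0.705, -0.039]
force: [0.6, 0.1, 0.4]
finger_gap: 0.004
t: 5.75
tcp_pos: [0.5142, 0.1079, 0.13]
tool_rot: [0.707, -0.038, -0.705, -0.04]
force: [0.2, 4.7, 7.1]
finger_gap: 0.001
t 5.75 tcp [0.5142 0.1079 0.13  ] own x -0.0015 y 0.1094 F [0.2 4.7 7.1] gap 0.001
to start, tool axes [ 0.0002 -0.0557 -0.0015]
[[ 0.004 -0.109 -0.994]
 [ 0.002 -0.994  0.109]
 [-1.    -0.003 -0.003]]
[-0.01  0.54  1.78  0.    0.82  1.67]
```

```bash
python3 -m crank '[[0,0,0.004,0,0],[0,0,0.004,0,0],[0,0,0.004,0,0]]'; python3 -m crank '[[0,0,0.004,0,0],[0,0,0.004,0,0],[0,0,0.003,0,0]]';python3 st.py
```

```text
t: 6.05
tcp_pos: [0.5129, 0.0959, 0.13]
tool_rot: [0.707, -0.038, -0.705, -0.039]
force: [0.1, 5.3, 6.5]
finger_gap: 0.001
t: 6.35
tcp_pos: [0.5117, 0.0849, 0.1301]
tool_rot: [0.707, -0.038, -0.705, -0.039]
force: [0.8, 5.6, 7.7]
finger_gap: 0.003
t 6.35 tcp [0.5117 0.0849 0.1301] own x -0.0015 y 0.0862 F [0.8 5.6 7.7] gap 0.003
to start, tool axes [ 0.0003 -0.0788 -0.0014]
[[ 0.004 -0.109 -0.994]
 [ 0.002 -0.994  0.109]
 [-1.    -0.002 -0.003]]
[-0.05  0.54  1.8   0.    0.81  1.63]
```

```bash
python3 -m crank '[[0,0,0.004,0,0],[0,0,0.004,0,0],[0,0,0.003,0,0]]'; python3 -m crank '[[0,0,0.003,0,0],[0,0,0.003,0,0]]';python3 -m crank '[[0,0,0.003,0,0],[0,0,0.003,0,0]]';python3 st.py
```

```text
t: 6.65
tcp_pos: [0.5105, 0.0741, 0.13]
tool_rot: [0.707, -0.038, -0.705, -0.04]
force: [1.6, 5.5, 7.3]
finger_gap: -0.001
t: 6.85
tcp_pos: [0.5097, 0.068, 0.1299]
tool_rot: [0.707, -0.038, -0.705, -0.039]
force: [0.1, 4.8, 5.9]
finger_gap: -0.001
t: 7.05
tcp_pos: [0.5074, 0.0608, 0.1287]
tool_rot: [-0.706, 0.038, 0.706, 0.038]
force: [-0.2, 0.5, -0.5]
finger_gap: 0.002
t 7.05 tcp [0.5074 0.0608 0.1287] own x -0.0033 y 0.0618 F [-0.2  0.5 -0.5] gap 0.002
to start, tool axes [-0.0014 -0.1032 -0.0033]
[[-0.001 -0.108 -0.994]
 [-0.    -0.994  0.108]
 [-1.     0.001  0.001]]
[-0.1   0.53  1.81 -0.    0.8   1.58]
```

Contact was lost and the tip dropped at own y≈0.062, just past the notch's left edge. I'll centre it in the notch and lower it onto the plate.

```bash
python3 -m crank '[[0,0.001,0.004,0,0],[0,0.002,0.004,0,0],[0,0.003,0.005,0,0],[0,0.003,0.004,0,0],[0,0,0,0,0]]'; python3 -m crank '[[0,0.002,0,0,0],[0,0.001,0,0,0],[0,0,0,0,0]]';python3 st.py
```

```text
t: 7.55
tcp_pos: [0.5056, 0.0437, 0.1194]
tool_rot: [-0.706, 0.039, 0.707, 0.039]
force: [-0.5, 0.1, 0.5]
finger_gap: 0.001
t: 7.85
tcp_pos: [0.506, 0.0444, 0.1169]
tool_rot: [-0.706, 0.038, 0.706, 0.038]
force: [0.4, 0.6, -0.5]
finger_gap: -0.003
t 7.85 tcp [0.506  0.0444 0.1169] own x -0.0029 y 0.0454 F [ 0.4  0.6 -0.5] gap -0.003
to start, tool axes [-0.0131 -0.1196 -0.0029]
[[-0.    -0.108 -0.994]
 [ 0.    -0.994  0.108]
 [-1.    -0.     0.   ]]
[-0.13  0.55  1.83  0.    0.76  1.55]
```

```bash
python3 -m crank '[[0,0.001,0,0,0],[0,0.002,0,0,0],[0,0.002,0,0,0],[0,0.002,0,0,0],[0,0,0,0,0]]'; python3 -m crank '[[0,0.002,0,0,0],[0,0.002,0,0,0],[0,0.001,0,0,0],[0,0,0,0,0]]';python3 -m crank '[[0,0.001,0,0,0],[0,0,0,0,0]]'; python3 st.py
```

```text
t: 8.35
tcp_pos: [0.5062, 0.0444, 0.1102]
tool_rot: [0.706, -0.038, -0.706, -0.038]
force: [-0.8, 0.4, 5.1]
finger_gap: -0.002
t: 8.75
tcp_pos: [0.5062, 0.0444, 0.106]
tool_rot: [0.706, -0.038, -0.706, -0.038]
force: [-2.7, 0.6, 10.1]
finger_gap: -0.001
t: 8.95
tcp_pos: [0.5062, 0.0444, 0.1058]
tool_rot: [0.706, -0.038, -0.706, -0.038]
force: [-3.5, 0.4, 17.4]
finger_gap: -0.003
t 8.95 tcp [0.5062 0.0444 0.1058] own x -0.0026 y 0.0454 F [-3.5  0.4 17.4] gap -0.003
to start, tool axes [-0.0242 -0.1196 -0.0026]
[[ 0.001 -0.108 -0.994]
 [-0.    -0.994  0.108]
 [-1.    -0.    -0.001]]
[-0.13  0.57  1.84  0.    0.74  1.55]
```

The force jumped from 10 to 17 N while z barely moved (0.1060 to 0.1058), which points to the plate's hard stop. Next I'll check the lid and the bystanders.

Run:
```python
from st import *
m,R=st(); s=snapshot("scene"); cv2.imwrite("pics/scene2.png",s["image"])
s0=dict(np.load("scene0.npz"))
def pix(p):
    c=s["extrinsics"]@np.r_[p,1]; f,cx,cy=K(s); return cx+f*c[0]/-c[2], cy-f*c[1]/-c[2]
# lid front region: same image area, median height in a band just behind own x=.06..0.09
for dy in(-.06,-.03,.03,.06):
    for n,q in(("before",s0),("now",s)):
        u,v=pix(np.r_[O+.085*X+dy*Y,.15]); print(dy,n,world(q,u,v).round(4))
t=snapshot("top"); cv2.imwrite("pics/top2.png",t["image"]); t0=dict(np.load("top0.npz"))["image"]
d=cv2.absdiff(t["image"],t0).max(2); 
for n,(u,v) in dict(bottle=(394,274),rack=(265,254),jar=(234,152)).items(): print(n,"changed px",(d[v-15:v+15,u-15:u+15]>40).sum())
m=manip.sense();w=snapshot("wrist"); cv2.imwrite("pics/wrist2.png",w["image"])
```

```text
t 8.95 tcp [0.5062 0.0444 0.1058] own x -0.0026 y 0.0454 F [-3.5  0.4 17.4] gap -0.003
-0.06 before [ 0.5753 -0.0699  0.1424]
-0.06 now [ 0.5957 -0.0696  0.1655]
-0.03 before [ 0.5784 -0.0397  0.1422]
-0.03 now [ 0.5978 -0.0404  0.1643]
0.03 before [0.583  0.0208 0.14  ]
0.03 now [0.6032 0.0183 0.1633]
0.06 before [0.5874 0.0508 0.1413]
0.06 now [0.6071 0.0475 0.164 ]
bottle changed px 0
rack changed px 698
jar changed px 50
```

View pics/scene2.png

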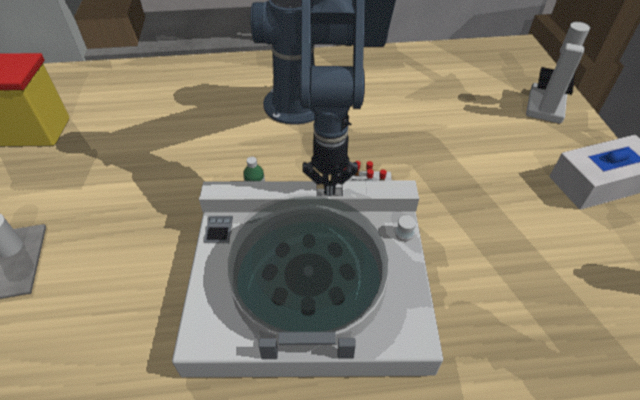

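View pics/wrist2.png

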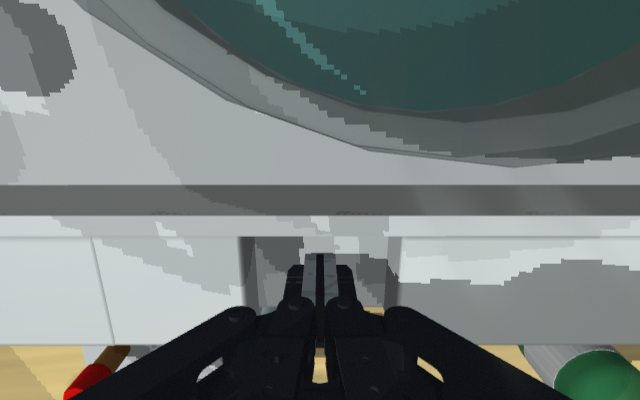

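View pics/top2.png

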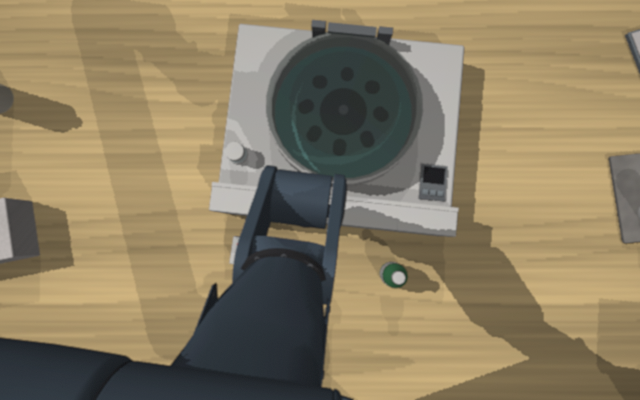

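The scene view shows the lid raised, with the fingers in the notch at (330,188). The wrist view shows the shut fingertips between the notch sides at u≈250 and 390, clear of the lid. The arm hides the rack in the top view, so I'll check it in the scene view, then hold and sign off.

```bash
python3 -m crank '[[0,0,0,0,0],[0,0,0,0,0],[0,0,0,0,0]]'
python3 - <<'E'
from st import *
a=cv2.imread("pics/scene0.png");b=cv2.imread("pics/scene2.png")
for im in(a,b):
    m=((im[...,2]>110)&(im[...,1]<60)&(im[...,0]<60)).astype(np.uint8); m[:,:330]=0;m[:150]=0;m[190:]=0
    n,_,st_,c=cv2.connectedComponentsWithStats(m); print([tuple(x.round(1)) for x,q in zip(c[1:],st_[1:]) if q[4]>8])
E
python3 -c "
from station import manip
m=manip.sense();print(m['t'],m['tcp_pos'],m['force']);print(manip.sign_off())"
```

```text
t: 9.4
tcp_pos: [0.5062, 0.0444, 0.1058]
tool_rot: [0.707, -0.038, -0.706, -0.038]
force: [-3.0, 1.1, 16.9]
finger_gap: 0.0
[(np.float64(344.7), np.float64(168.3)), (np.float64(357.4), np.float64(164.0)), (np.float64(369.9), np.float64(168.4)), (np.float64(383.0), np.float64(171.8))]
[(np.float64(358.1), np.float64(164.9)), (np.float64(369.7), np.float64(168.7)), (np.float64(382.9), np.float64(172.7))]
9.4 [0.50622768 0.04443954 0.10581124] [-2.9665906   1.11842149 16.94615875]
the job is handed in; nothing more can be done
None
```

The lid is ajar and the arm is still holding the release plate fully down; I handed the job in at 9.4 s. With the fingers shut, I rested the tip on the left end cap and slid it along the sill with about 5–8 N. It came off the 0.5 mm cap step and then dropped into the notch about 62 mm left of the sill's middle. I centred it in the notch and pressed the plate to its stop.

**Last checks**
- **Plate:** the tip stands at z = 0.1058 m and pushes with about 17 N. The force jumped while the height barely changed, so the plate is at its stop.
- **Lid:** it rose about 22–24 mm where measured, slightly behind its front edge. The wrist view shows the fingers clear of it.
- **Bottle:** unchanged in the top view.
- **Jar:** it looks in place in the top view. 50 pixels around it changed, which I take to be shadow.
- **Rack:** the arm hides it in the top view. In the scene view, three of its red caps are within 1 px of where they were, and the fourth is hidden behind the gripper.

At the step off the cap, the force briefly fell to 0.4 N, so contact was very light there; it was back to 7 N by the next reading, 0.3 s later.

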